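# Set the leg of the grinding rest

### The job

Set up the grinding rest: first swing the keeper bar fully shut across the tool bit, then pull the sliding leg out by the knob on its cross handle until the handle's centre line is level with the gauge pointer, and while you hold it at that mark move along the handle to slide the cam lever fully closed. The spring would pull the leg back and the cam is not tightened yet, so finish with the leg still held at the mark and do not let go; leave the bit in its channel and the things lying around where they are.

Things in the scene. Friction and masses are not known exactly. Their poses are not given: they have to be found in the camera images.
- fixture: grinding rest, bolted down; base plate x -95..55, y -165..145, top z 8 mm from the origin (on its underside, below the leg). Leg pulls out along local +y (robot's left), lever closes along local +x (away from robot). Sleeve block x -30..50, y -58..0, top z 39 (guides 42). Scale bar x -84..-72, y 30..142, top z 28. Bit channel along y, centre x -60, y -140..-40, 17 wide, walls 6x10 mm
- sliding_leg: steel leg, bar 16x16 mm, with a cross handle: bar 12 mm thick (y), x -52..45, z -12..10 mm, dark centre line on top. Origin mid-handle, on the leg's axis, z 24 mm over the plate's underside; axes as the fixture's. At rest fully in, 39 mm clear before the sleeve; slides only along +y, up to 85 mm. A spring pulls it in: 6 N at rest, 11 N fully out, also once the lever is closed
- leg_knob (a point): top centre of the round grip knob on the cross handle, 12 mm in diameter, 34 mm tall, top 73 mm above the underside of the base plate, centred over the handle's centre line. Hold the leg by it. Its saddle slides along the handle (fixture +x) from x -24 to x 34 mm, about 1 N, and stays where left; starts near x -24. It cannot leave the handle, so pulling it in +y pulls the leg
- gauge_tip (a point): tip of the pointer on the gauge, a small saddle (22x16 mm, up to z 43) clamped somewhere on the scale bar; 4 mm beside the near (-x) end of the handle's path, 34 mm above the underside of the base plate; axes as the fixture's. The leg is at the mark when its origin has the same fixture y as this tip (36 to 71 mm of pull)
- cam_lever (a joint): slide of the cam lever along fixture +x, m: 0 open, 0.030 fully closed (stop); stays where left, 2 N to slide. A block on the sleeve with an arm 12 mm wide, along y out to y 142, z 44..56 mm, passing over the cross handle (top z 34) just beyond the leg's knob. The knob, or the sides of fingers that hold it, pushes the arm as it is moved in +x
- lever_face (a point): point on the arm's push face (-x face), mid-thickness, at fixture y 80 mm; moves with the lever, at fixture x 5 mm when open, 35 mm when closed; 50 mm above the underside of the base plate
- keeper (a joint): hinge of the keeper bar about a vertical pin, rad: 0 fully shut (stop pin; bar along fixture +x across the bit), growing as it opens (clockwise from above; 1.5: about along fixture -y). Stiff: 1 N at the knob moves it, it stays where left
- keeper_hinge (a point): the keeper's pin axis, 26 mm above the underside of the base plate
- keeper_knob (a point): top centre of the upright round knob on the keeper bar, 12 mm in diameter, 33 mm tall above the bar, 60 mm from the pin axis, top 65 mm above the underside of the base plate; the bar is 12 mm wide, 6 mm thick, z 26..32
- tool_bit: square steel tool bit 13x120x13 mm lying loose in the channel, long axis local y, origin under its centre
- nut: M16 hexagon nut, 24x27 mm, 13 mm high, loose on the base plate; bystander
- oil_can: oiler with a thin curved spout, 62x77 mm, 152 mm high; bystander
- paste_tin: round lidded tin, 66 mm across, 39 mm high; bystander
- bolt: M12 hexagon bolt lying down, 63 mm long, 21 mm across the head, long axis local y; bystander
- v_block: steel V-block 60x48x30 mm; bystander
- hex_key: L-shaped hex key 114x39 mm, 10 mm thick; bystander
- chisel: cold chisel 148 mm long, 20 mm wide, long axis local y; bystander

How it is judged:
On the way, in this order (a step that is already met when the one before it is completed fails the run):
1. the keeper bar is shut across the bit (value of joint keeper below 0.08 rad and x of tool_bit in the frame of fixture between -0.068 and -0.052 m and y of tool_bit in the frame of fixture between -0.125 and -0.05 m and z of tool_bit in the frame of fixture between 0.004 and 0.014 m), for 0.2 s.
2. the leg is held at the gauge pointer with the cam lever still open (value of joint keeper below 0.08 rad and y of sliding_leg in the frame of gauge_tip between -0.004 and 0.004 m and contact force between the fingers and sliding_leg above 2.5 N and value of joint cam_lever below 0.012 m), for 0.2 s.
At the end, for the whole second after the job is handed in: keeper within 0.08 rad of shut, bit lying in its channel, leg's centre line within 4 mm of the pointer and still, cam lever within 4 mm of fully closed, and the fingers bearing on the leg with more than 2.5 N (all of step 1 and y of sliding_leg in the frame of gauge_tip between -0.004 and 0.004 m and contact force between the fingers and sliding_leg above 2.5 N and value of joint cam_lever above 0.026 m and linear speed of sliding_leg below 0.01 m/s); the arm keeps its last pose, push and grip.
It fails at once if the cam lever is slid while the leg is off the mark (value of joint cam_lever above 0.014 m and (y of sliding_leg in the frame of gauge_tip below -0.008 m or y of sliding_leg in the frame of gauge_tip above 0.008 m)).
It fails at once if a bystander is shifted by more than 30 mm (distance of any of nut, oil_can, paste_tin, bolt, v_block, hex_key, chisel from where it was at the start of the episode above 0.03 m).
It also fails if it takes over 54 s, if anything falls off the work surface, if the arm or the gripper's body presses on something with over 40 N, if the wrist force passes 120 N, or if a joint passes its speed limit or range.

### The arm

A 7-joint arm with a two-finger parallel gripper is mounted at the origin on a cart in front of the work surface, level with it; the furniture and walls round the work are solid. World frame = base frame: x ahead of the robot, y to its left, z up, the work surface at z = 0. Lengths are in m, angles in rad, forces in N, time in s.
With the tool pointing down it reaches from about 0.425 to 0.925 m from the base axis. Payload 6.8 kg.
Tool frame: the origin (TCP) lies at the very end of the fingers, on their centre line; the grasp point (between the pads) lies 19 mm behind it; z points along the fingers, y is the direction in which the jaws open and shut (so a half turn about z gives the same grasp; the last joint's range is limited). The gripper opens to 85 mm and grips with 20 to 120 N. Pads are 22 mm wide; open, the fingers measure 114 mm over their backs; the gripper's body (76 mm by 85 mm) begins 54 mm behind the grasp point. The pads swing forward as they close: fully open they stand 13 mm farther back than shut.
Start: joints at [1.208, 0.477, 0.022, 1.555, -0.011, 1.109, -0.083], TCP at [0.17, -0.653, 0.231] pointing down, gripper open.
Joint ranges: [-2.96, 2.96], [-0.34, 2.1], [-1.41, 1.46], [0.24, 2.44], [-1.37, 4.51], [0.17, 1.92], [-2.96, 2.96]. Speed limits (rad/s): [2.39, 2.39, 3.14, 3.14, 3.14, 3.14, 3.14].

### API

Orientations are given as a unit quaternion [w, x, y, z].
In Python, from station import bot gives the robot as it stands.
- The arm moves only by the tool move_arm, never from a script. Its argument "commands" is text: rows parted by semicolons, each of 7 numbers parted by spaces: the opening, from 0 (shut) to 1 (fully open), then the shift along the tool's x, y, z in cm, then the turn, a rotation vector about the tool's x, y, z in degrees. In form: gripper tx ty tz rx ry rz; .... A call has 1 to 12 rows; each row shifts and turns the commanded pose from where the row before left it, along the tool's axes as they then stand; what a row does not reach is not made up. A row lasts 1/12 s, in which the tool goes at most 41.7 mm and 7.16 degrees, less where a joint would pass 70% of its speed; a pose out of reach is approached as far as the arm can. A call with a gripper value outside its range is refused whole. The fingers move at their own pace and stop on an object; "force" is the grip in N (left out, the last holds). Time passes only in rows, so rows that do not move let the fingers close. It gives the time, the measured TCP pose, the force and the opening at its end, in the units of the state.
- bot.get_obs(): the state, without advancing time (a new reading comes with each control period).
- bot.read_camera(name): name is "side" or "top" or "wrist"; returns a dict with "img" (384x512x3 uint8, red, green, blue), "K" (3x3 intrinsics, pixels), "distortion" ([k1, k2, p1, p2, k3] as OpenCV has them; the pictures are not rectified), "rvec" (rotation vector, rad) and "tvec" (3), from world to camera coordinates, as OpenCV has them; the wrist camera has in their place "hand_eye" (4x4, takes a point from camera to tool coordinates, whose origin is the TCP and whose axes are the flange's). Camera axes: x right, y down, z forward; pixel columns grow to the right and rows downward; lengths in m; the calibration is good to about 2 mm. A picture is of the moment at which its call begins: read the wrist's pose just before it. There is no depth.
- bot.hand_in(): hands the job in, once; it reports no verdict.
The state is a dict: "t": time; "q": joint angles; "joint_vel": joint speeds; "joint_torque": joint torques, N m; "eef_pos": TCP position; "tool_rot": TCP orientation; "contact_force": force on the tool from outside, world axes, zero at the start; "torque": the same for the moment, N m; "gripper_width": opening from 0.0 (shut) to 1.0 (fully open).
Only numpy, scipy, OpenCV 4.12 (cv2) and the standard library are available. Lean on these libraries where they do the work, as an engineer would, in place of code of your own. Each camera call takes 0.05 s, during which the arm holds its last target. There are 200 camera calls.

## Working session

There is one attempt and no reset: what is moved stays moved. The work goes in short steps, Python scripts to look and compute and a tool call to move; the robot and the scene stay as the last step left them, time stands still between calls to the robot, and variables do not carry over. Pictures are saved under pics/ and viewed, about 8 in all and at most 12, crops included, and the job is handed in when it is done.

Besides the shell and the picture viewer there is one more tool, called as name(argument=value, ...), one argument or row to a line, values as JSON. move_arm: Moves the arm, as the interface text tells. Its arguments: {"type":"object","properties":{"commands":{"type":"string"},"force":{"type":"number"}},"required":["commands"]}

```bash
mkdir -p pics; ls
python3 - <<'E'
from station import bot
import cv2,numpy as np,json
o=bot.get_obs(); print({k:np.round(v,3).tolist() for k,v in o.items()})
for n in("side","top"):
    c=bot.read_camera(n); cv2.imwrite(f"pics/{n}0.png",cv2.cvtColor(c["img"],cv2.COLOR_RGB2BGR))
    print(n,np.round(c["K"],1).tolist(),np.round(c["distortion"],3),np.round(c["rvec"],3),np.round(c["tvec"],3))
    R=cv2.Rodrigues(np.array(c["rvec"]))[0]; print("pos",-R.T@np.array(c["tvec"]).ravel())
a=cv2.imread("pics/side0.png");b=cv2.imread("pics/top0.png")
cv2.imwrite("pics/top0b.png",cv2.resize(b,(800,600),interpolation=cv2.INTER_CUBIC))
cv2.imwrite("pics/side0b.png",cv2.resize(a,(800,600),interpolation=cv2.INTER_CUBIC))
E
```

```text
pics
{'t': 0.0, 'q': [1.208, 0.478, 0.022, 1.556, -0.011, 1.109, -0.083], 'joint_vel': [-0.001, -0.0, -0.001, 0.001, 0.001, 0.001, 0.001], 'joint_torque': [-0.001, -59.646, 1.608, -28.12, 0.013, 0.009, 0.0], 'eef_pos': [0.17, -0.653, 0.23], 'tool_rot': [-0.001, 0.992, 0.127, -0.0], 'contact_force': [0.666, -0.435, 0.141], 'torque': [-0.012, 0.045, -0.027], 'gripper_width': 1.001}
side [[434.3, 0.0, 253.3], [0.0, 434.3, 186.7], [0.0, 0.0, 1.0]] [0.022 0.    0.    0.    0.   ] [ 0.068  2.685 -1.593] [0.493 0.087 1.176]
pos [0.53581358 0.96640446 0.64269099]
top [[358.5, 0.0, 255.4], [0.0, 358.5, 189.7], [0.0, 0.0, 1.0]] [-0.1  0.   0.   0.   0. ] [ 2.17  -2.125  0.101] [-0.081  0.501  0.887]
pos [ 0.39303437 -0.09562492  0.93855125]
```

View pics/top0b.png

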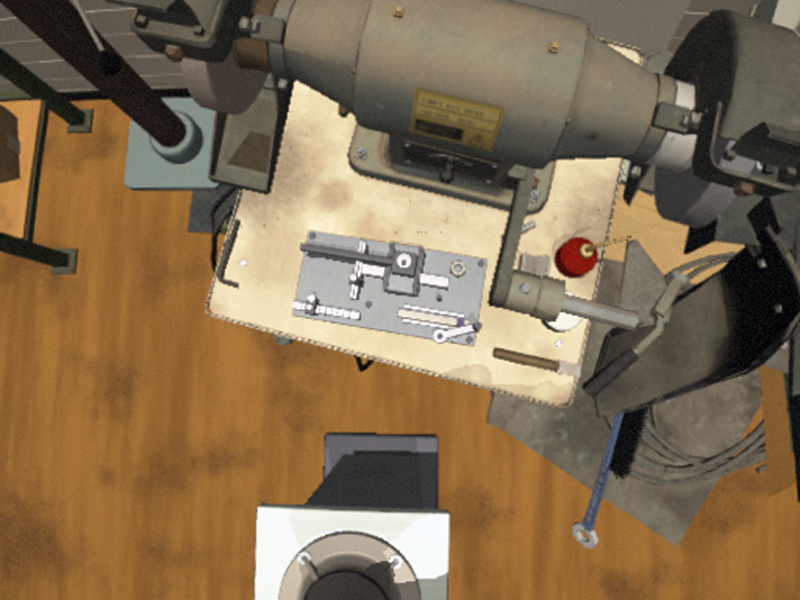

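View pics/side0b.png

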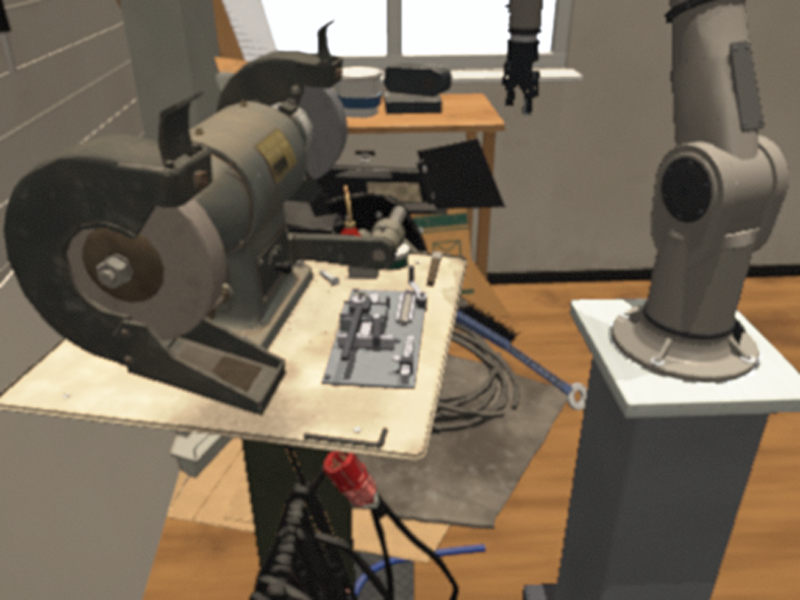

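The top view shows the plate, with corners near (308,232), (487,260), (475,345) and (293,315) in the 800x600 picture. The keeper is at about (440-475,330), the knob and handle at about (355,285), and the gauge at about (312,305). The side view shows the grinder and a lamp or rest bar near the plate's right end. Next I'll measure from enlarged crops.

```bash
cat > h.py <<'E'
from station import bot
import cv2,numpy as np
from scipy.spatial.transform import Rotation as Rn
def cam(n):
    o=bot.get_obs(); c=bot.read_camera(n)
    if n=="wrist":
        w,x,y,z=o["tool_rot"]; T=np.eye(4);T[:3,:3]=Rn.from_quat([x,y,z,w]).as_matrix();T[:3,3]=o["eef_pos"]
        T=T@np.array(c["hand_eye"]); R=T[:3,:3].T; t=-R@T[:3,3]
    else: R=cv2.Rodrigues(np.array(c["rvec"],float))[0]; t=np.array(c["tvec"],float).ravel()
    return dict(img=c["img"],K=np.array(c["K"],float),d=np.array(c["distortion"],float),R=R,t=t)
def ray(c,uv):
    p=cv2.undistortPoints(np.array(uv,float).reshape(-1,1,2),c["K"],c["d"]).reshape(-1,2)
    d=np.c_[p,np.ones(len(p))]@c["R"]; return -c["R"].T@c["t"],d
def plane(c,uv,z):
    o,d=ray(c,uv); return o+d*((z-o[2])/d[:,2])[:,None]
def proj(c,P): return cv2.projectPoints(np.array(P,float).reshape(-1,1,3),cv2.Rodrigues(c["R"])[0],c["t"],c["K"],c["d"])[0].reshape(-1,2)
def tri(c1,u1,c2,u2):
    o1,d1=ray(c1,u1);o2,d2=ray(c2,u2);out=[]
    for a,b in zip(d1,d2):
        s=np.linalg.lstsq(np.c_[a,-b],o2-o1,rcond=None)[0]; p=o1+a*s[0];q=o2+b*s[1]; out.append(np.r_[(p+q)/2,np.linalg.norm(p-q)])
    return np.array(out)
def save(n,img,box=None,f=1):
    if box: x0,y0,x1,y1=box; img=img[y0:y1,x0:x1]
    cv2.imwrite("pics/"+n,cv2.resize(cv2.cvtColor(img,cv2.COLOR_RGB2BGR),None,fx=f,fy=f,interpolation=cv2.INTER_CUBIC))
E
python3 - <<'E'
from h import *
c=cam("top"); np.set_printoptions(precision=4,suppress=True)
uv=np.array([(308,232),(487,260),(475,345),(293,315)])*.64
P=plane(c,uv,.008);print(P)
print(np.linalg.norm(np.roll(P,-1,0)-P,axis=1))
print(plane(c,np.array([(440,337)])*.64,.065),plane(c,np.array([(475,325)])*.64,.03))
save("top1.png",c["img"],(180,140,320,230),5.7)
s=cam("side"); save("side1.png",s["img"],(195,175,285,255),7.5)
E
```

```text
[[ 0.6125  0.0879  0.008 ]
 [ 0.5691 -0.2172  0.008 ]
 [ 0.4259 -0.1979  0.008 ]
 [ 0.4696  0.1073  0.008 ]]
[0.3082 0.1445 0.3083 0.1442]
[[ 0.4352 -0.1371  0.065 ]] [[ 0.4575 -0.1952  0.03  ]]
```

View pics/top1.png

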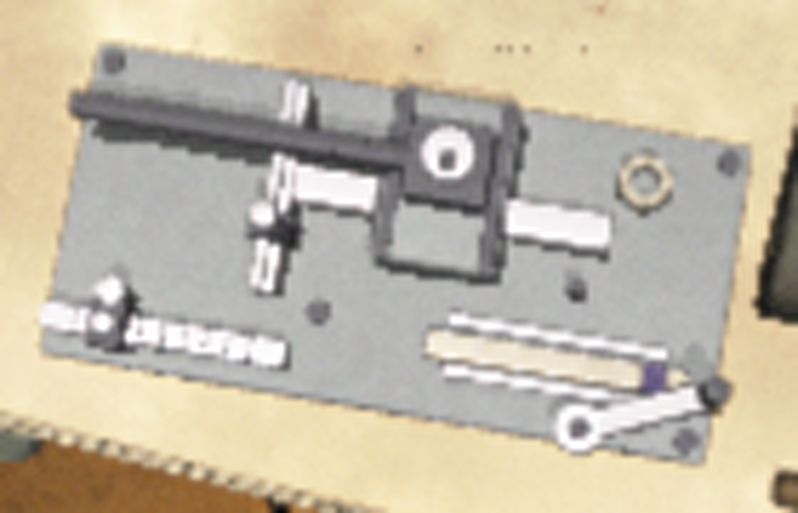

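The crop shows the keeper hinge (white ring) at about (578,428) and its knob (dark) at about (715,388). The leg knob is at (265,215), the gauge saddle at (105,320) with its tip at (113,290), and the lever arm runs from (75,103) to (400,150).

Run:
```python
from h import *
np.set_printoptions(precision=4,suppress=True)
c=cam("top"); s=cam("side")
f=lambda q:np.array(q,float)/5.7+[180,140]
P=plane(c,f([(103,42),(750,145),(705,463),(40,352)]),.008)[:,:2]
L=np.array([(55,145),(55,-165),(-95,-165),(-95,145)])/1000
A=cv2.estimateAffinePartial2D(L,P)[0]; print(A,"scale",np.hypot(A[0,0],A[1,0]),"yaw deg",np.degrees(np.arctan2(A[1,0],A[0,0])))
yaw=np.arctan2(A[1,0],A[0,0]);R=np.array([[np.cos(yaw),-np.sin(yaw)],[np.sin(yaw),np.cos(yaw)]]); t=P.mean(0)-R@L.mean(0); np.savez("fx.npz",R=R,t=t,yaw=yaw); print("t",t)
for n,uv,z in[("hinge",(578,428),.034),("kknob",(715,388),.065),("legknob",(264,212),.073),("gauge tip",(113,290),.034),("nut",(644,182),.02)]:
    w=plane(c,f([uv]),z)[0]; print(n,w,"fix mm",1000*R.T@(w[:2]-t))
print("obst",tri(c,np.array([(500,288),(530,295),(640,320)])*.64,s,np.array([(378,256),(392,232),(403,212)])*.64))
save("side1.png",s["img"],(190,120,300,250),4.6)
```

```text
Traceback (most recent call last):
cv2.error: OpenCV(4.12.0) /io/opencv/modules/calib3d/src/ptsetreg.cpp:1108: error: (-215:Assertion failed) count >= 0 && to.checkVector(2) == count in function 'estimateAffinePartial2D'
```

View pics/side1.png

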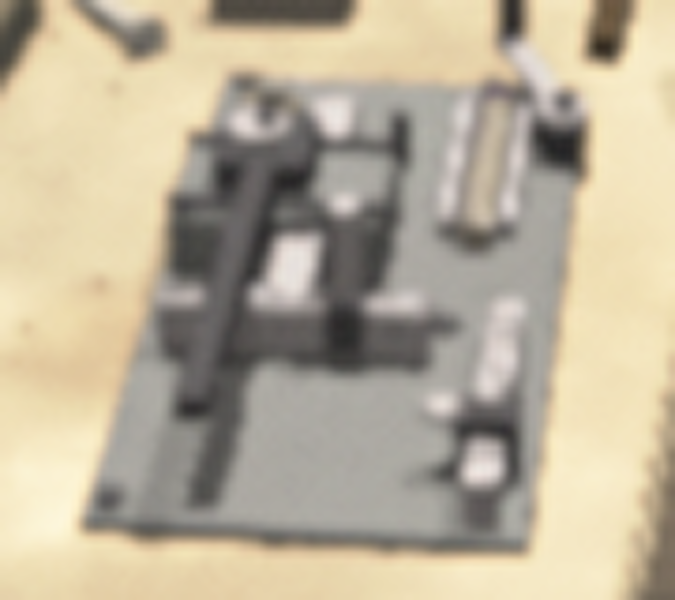

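The side view confirms it: keeper knob (black) at about (512,20) in the crop, hinge at (560,105), leg knob top at (345,205), gauge saddle at (485,440) and pointer at about (440,403). The script failed on array layout, so I'll fix that and rerun.

Run:
```python
from h import *
np.set_printoptions(precision=4,suppress=True)
c=cam("top"); s=cam("side")
f=lambda q:np.array(q,float)/5.7+[180,140]; g=lambda q:np.array(q,float)/7.5+[195,175]
P=plane(c,f([(103,42),(750,145),(705,463),(40,352)]),.008)[:,:2]
L=np.array([(55,145),(55,-165),(-95,-165),(-95,145)])/1000
A=cv2.estimateAffinePartial2D(L.copy(),P.copy())[0]
yaw=np.arctan2(A[1,0],A[0,0]);R=np.array([[np.cos(yaw),-np.sin(yaw)],[np.sin(yaw),np.cos(yaw)]]); t=P.mean(0)-R@L.mean(0); np.savez("fx.npz",R=R,t=t,yaw=yaw); print("scale",np.hypot(A[0,0],A[1,0]),"yaw deg",np.degrees(yaw),"t",t)
for n,uv,z in[("hinge",(578,428),.034),("kknob",(715,388),.065),("legknob",(264,212),.073),("gauge tip",(113,290),.034),("nut",(644,182),.02)]:
    w=plane(c,f([uv]),z)[0]; print(n,w,"fix mm",1000*R.T@(w[:2]-t))
print("tri hinge,kknob,legknob,tip",tri(c,f([(578,428),(715,388),(264,212),(113,290)]),s,g([(565,100),(512,0),(345,203),(440,403)])))
T=tri(c,np.array([(500,288),(530,295),(640,320)])*.64,s,np.array([(378,256),(392,232),(403,212)])*.64);print("obst",T)
```

```text
scale 0.9905652205210073 yaw deg -8.277652600446467 t [ 0.5415 -0.048 ]
hinge [ 0.4382 -0.138   0.034 ] fix mm [ -89.2598 -103.9668]
kknob [ 0.4549 -0.1949  0.065 ] fix mm [ -64.5688 -157.8489]
legknob [ 0.5262 -0.0002  0.073 ] fix mm [-22.046   45.0697]
gauge tip [0.4956 0.071  0.034 ] fix mm [-62.5434 111.1191]
nut [ 0.5513 -0.1672  0.02  ] fix mm [  26.8589 -116.5504]
tri hinge,kknob,legknob,tip [[ 0.4379 -0.1381  0.032   0.0007]
 [ 0.4553 -0.1969  0.0461  0.0019]
 [ 0.526   0.0001  0.0704  0.0012]
 [ 0.4959  0.0709  0.0342  0.0006]]
obst [[ 0.5155 -0.23    0.0688  0.004 ]
 [ 0.4935 -0.2689  0.1034  0.0108]
 [ 0.4614 -0.4489  0.0725  0.0107]]
```

Run:
```python
from h import *
np.set_printoptions(precision=3,suppress=True)
c=cam("top"); s=cam("side")
T=np.array([(597,400),(632,242),(760,225),(800,300)])*.64; S=np.array([(418,152),(488,140),(503,205),(428,205)])*.64
for i in range(4):
  print(i,tri(c,np.repeat(T[i:i+1],4,0),s,S).tolist().__repr__() if 0 else np.round(tri(c,np.repeat(T[i:i+1],4,0),s,S),3).tolist())
a=np.hstack([cv2.resize(c["img"][120:280,300:512],None,fx=2.3,fy=2.3),cv2.resize(s["img"][60:220,150:370],None,fx=2.3,fy=2.3)[:, :311+180]])
w=cam("wrist")["img"]; w=cv2.resize(w,(307,230)); 
b=np.zeros((600,a.shape[1],3),np.uint8); b[:a.shape[0]]=a; b[368:598,:307]=w
save("comb.png",b,None,min(1,800/b.shape[1])); print(b.shape)
```

```text
0 [[0.393, -0.325, 0.247, 0.081], [0.328, -0.309, 0.273, 0.054], [0.3, -0.352, 0.126, 0.093], [0.377, -0.367, 0.119, 0.063]]
1 [[0.489, -0.351, 0.258, 0.119], [0.417, -0.296, 0.322, 0.237], [0.41, -0.316, 0.207, 0.313], [0.488, -0.384, 0.145, 0.172]]
2 [[0.498, -0.527, 0.221, 0.173], [0.416, -0.421, 0.313, 0.297], [0.407, -0.451, 0.198, 0.393], [0.499, -0.586, 0.093, 0.245]]
3 [[0.45, -0.647, 0.159, 0.085], [0.37, -0.54, 0.249, 0.232], [0.351, -0.612, 0.095, 0.324], [0.442, -0.753, -0.008, 0.146]]
(600, 979, 3)
```

View pics/comb.png

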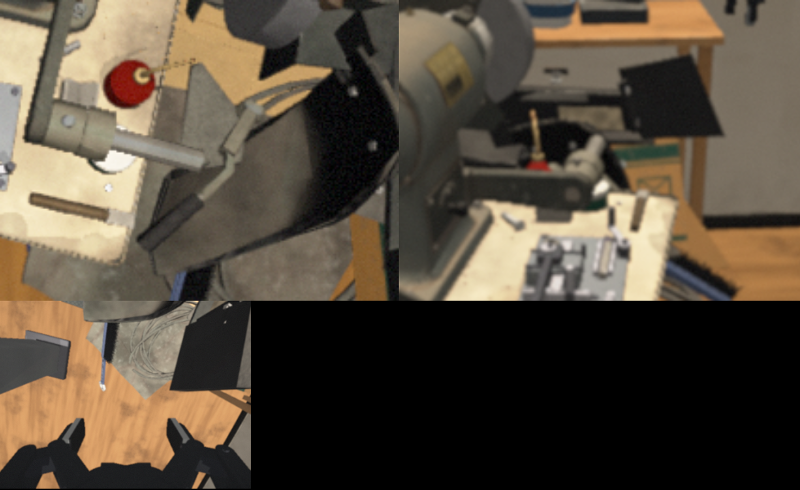

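The obstacle to the right (a shield on an arm) can't be matched cleanly between views, so I'll go high and near the robot, then look down with the wrist camera.

move_arm(
  commands="0.5 0 0 -3.8 0 0 0; 0.5 0 0 -3.8 0 0 0; 0.5 0 0 -3.8 0 0 0; 0.5 0 0 -3.8 0 0 0; 0.5 0 0 -3.8 0 0 0; 0.5 0 0 -3 0 0 0; 0.5 1.6 -3.7 0 0 0 0; 0.5 1.6 -3.7 0 0 0 0; 0.5 1.6 -3.7 0 0 0 0; 0.5 1.6 -3.7 0 0 0 0; 0.5 1.6 -3.7 0 0 0 0; 0.5 0 0 0 0 0 0",
)

```text
t: 1.55
eef_pos: [0.2032, -0.4475, 0.4525]
tool_rot: [-0.0, 0.991, 0.13, 0.001]
contact_force: [0.5, 0.0, 0.3]
gripper_width: 0.503
```

move_arm(
  commands="0.5 3.06 -2.17 0 0 0 0; 0.5 3.06 -2.17 0 0 0 0; 0.5 3.06 -2.17 0 0 0 0; 0.5 3.06 -2.17 0 0 0 0; 0.5 3.06 -2.17 0 0 0 0; 0.5 3.06 -2.17 0 0 0 0; 0.5 3.06 -2.17 0 0 0 0; 0.5 3.06 -2.17 0 0 0 0; 0.5 3.06 -2.17 0 0 0 0; 0.5 0 0 1 0 0 7; 0.5 0 0 1 0 0 7; 0.5 0 0 1 0 0 7",
)

```text
t: 2.55
eef_pos: [0.4187, -0.1949, 0.4211]
tool_rot: [0.0, 0.998, -0.058, 0.0]
contact_force: [-0.3, -0.4, 0.5]
gripper_width: 0.503
```

Run:
```python
from h import *
np.set_printoptions(precision=4,suppress=True)
o=bot.get_obs();print(o["eef_pos"],o["tool_rot"],o["q"]);w=cam("wrist");save("w1.png",w["img"],None,1.56)
z=np.load("fx.npz");R,t=z["R"],z["t"]
for n,p in[("hinge",(-89,-104,.034)),("kk",(-64.6,-157.8,.065)),("leg",(-22,45,.073)),("tip",(-62.5,111,.034))]:
  q=R@np.array(p[:2])/1000+t; print(n,q,proj(w,[[*q,p[2]]])*1.56)
```

```text
[ 0.4187 -0.1949  0.4211] [ 0.0002  0.9983 -0.0579  0.0003] [ 0.7197  0.0087 -0.4172  1.7343  0.0038  1.3988 -1.3848]
hinge [ 0.4385 -0.1381] [[350.4031 203.9358]]
kk [ 0.4549 -0.1948] [[397.031 186.313]]
leg [ 0.5262 -0.0003] [[203.5327 140.4627]]
tip [0.4956 0.0709] [[164.2506 176.2275]]
```

View pics/w1.png

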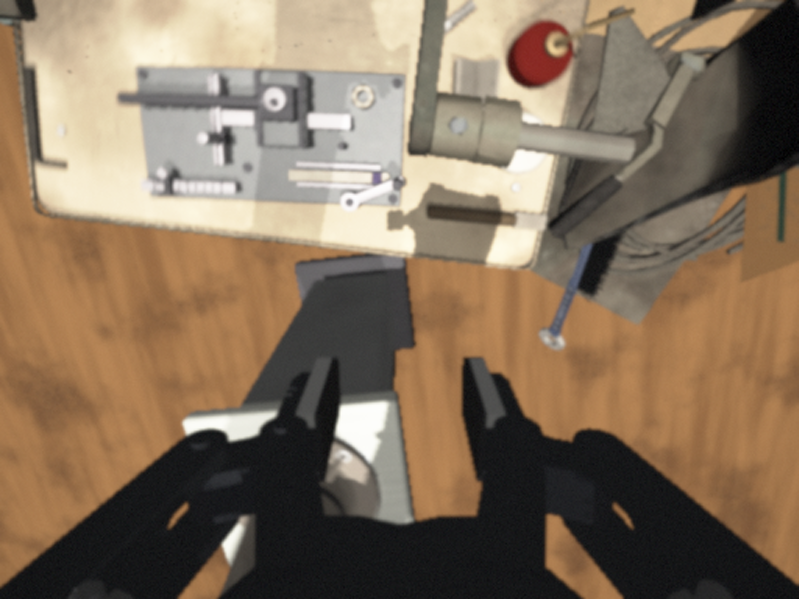

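The wrist view agrees with my predictions to about 1-2 mm: keeper knob at (399,182), hinge at (350,202), leg knob at (205,137), gauge tip at (163,173). The fixed arm's lower end is at (412,152), close to the keeper knob, so I'll get its height.

Run:
```python
from h import *
np.set_printoptions(precision=4,suppress=True)
w=cam("wrist");c=cam("top")
f=lambda q:np.array(q,float)/5.7+[180,140]
W=np.array([(412,152),(457,125),(399,181),(350,202),(204,137),(163,173)])/1.56
T=np.vstack([[(314.9,195.6),(335.7,184.4)],f([(715,388),(578,428),(264,212),(113,290)])])
print(tri(w,W,c,T))
```

```text
[[ 0.4857 -0.2156  0.0746  0.0024]
 [ 0.5062 -0.2572  0.1248  0.0001]
 [ 0.4564 -0.1973  0.0431  0.    ]
 [ 0.4386 -0.1379  0.0312  0.0007]
 [ 0.5287  0.0013  0.0616  0.0017]
 [ 0.4978  0.0727  0.0277  0.0031]]
```

move_arm(
  commands="0.45 0 0 2 0 0 1.6; 0.45 0.6 0 4 0 0 0; 0.45 0.6 0 4 0 0 0; 0.45 0.6 0 4 0 0 0; 0.45 0.6 0 4 0 0 0; 0.45 0.6 0 3 0 0 0; 0.45 0 0 0 0 5 0; 0.45 0 0 0 0 5 0; 0.45 0 0 0 0 5 0; 0.45 0 0 0 0 0 0",
)

```text
t: 3.53
eef_pos: [0.445, -0.2001, 0.2105]
tool_rot: [0.01, 0.989, -0.068, 0.13]
contact_force: [-0.5, 0.2, -0.6]
gripper_width: 0.457
```

Run:
```python
from h import *
np.set_printoptions(precision=4,suppress=True)
o=bot.get_obs();print(o["eef_pos"],o["tool_rot"],o["q"]);w=cam("wrist");save("w2.png",w["img"],None,1.5)
z=np.load("fx.npz");R,t=z["R"],z["t"]
for n,p in[("hinge",(-89,-104,.034)),("kk",(-64.6,-157.8,.065))]:
  q=R@np.array(p[:2])/1000+t; print(n,q,proj(w,[[*q,p[2]]])*1.5)
```

```text
[ 0.445  -0.2001  0.2105] [ 0.0098  0.9891 -0.0684  0.1301] [ 0.7603  0.0996 -0.4543  2.1656  0.0001  0.6284 -1.3953]
hinge [ 0.4385 -0.1381] [[307.8579 327.3393]]
kk [ 0.4549 -0.1948] [[376.5549 300.6851]]
```

View pics/w2.png

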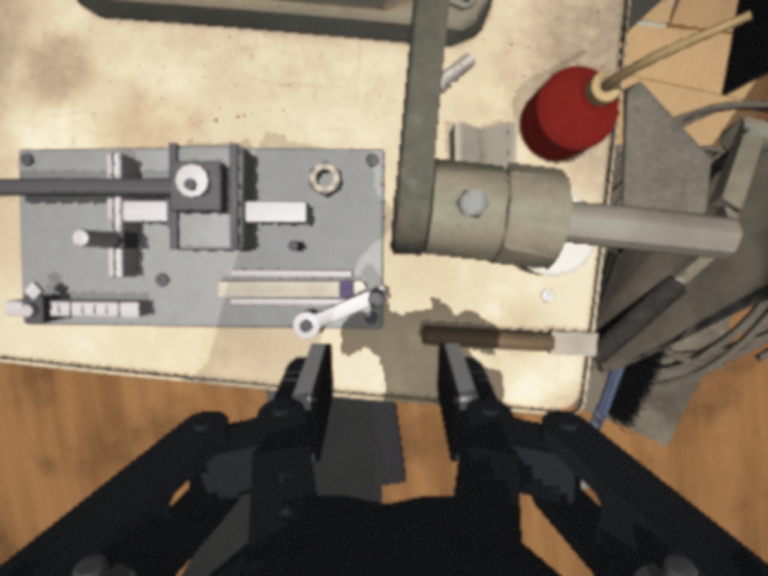

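The knob top is at about (375,299), within 2 px of the prediction, and the hinge is at (306,324). Descending with the tool tilted, so the body stays clear of the fixed arm.

move_arm(
  commands="0.42 -0.63 -0.13 3.28 0 0 0; 0.42 -0.63 -0.13 3.28 0 0 0; 0.42 -0.63 -0.13 3.28 0 0 0; 0.42 -0.63 -0.13 3.28 0 0 0; 0.42 -0.31 -0.06 1.64 0 0 0; 0.42 -0.31 -0.06 1.64 0 0 0; 0.42 0 0 0 0 0 0; 0.42 0 0 0 0 0 0",
)

```text
t: 4.25
eef_pos: [0.4621, -0.1952, 0.0447]
tool_rot: [0.009, 0.989, -0.068, 0.129]
contact_force: [0.3, -0.2, -0.1]
gripper_width: 0.418
```

Run:
```python
from h import *
np.set_printoptions(precision=4,suppress=True)
o=bot.get_obs();print(o["eef_pos"],o["tool_rot"],o["q"],o["contact_force"]);w=cam("wrist");save("w3.png",w["img"],None,1.5)
```

```text
[ 0.4621 -0.1952  0.0447] [ 0.0092  0.9892 -0.0681  0.1295] [ 0.5343  0.4115 -0.2706  2.2772  0.3104  0.2183 -1.7039] [ 0.2513 -0.1846 -0.071 ]
```

View pics/w3.png

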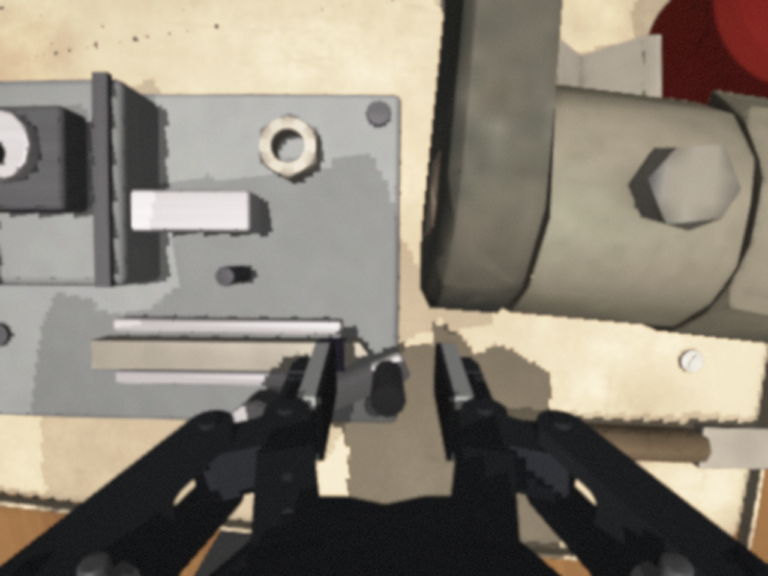

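The knob stands between the jaws, near (387,385). Closing on it.

move_arm(
  commands="0 0 0 0 0 0 0; 0 0 0 0 0 0 0; 0 0 0 0 0 0 0; 0 0 0 0 0 0 0; 0 0 0 0 0 0 0; 0 0 0 0 0 0 0",
  force=25,
)

```text
t: 4.8
eef_pos: [0.4619, -0.1961, 0.0461]
tool_rot: [0.01, 0.989, -0.069, 0.132]
contact_force: [-0.6, -1.3, 7.8]
gripper_width: 0.125
```

move_arm(
  commands="0 0.76 -0.41 0.1 0 0 0; 0 0.69 -0.5 0.08 0 0 0; 0 0.62 -0.61 0.06 0 0 0; 0 0.5 -0.68 0.13 0 0 0; 0 0 0 0 0 0 0",
)

```text
t: 5.22
eef_pos: [0.4907, -0.1792, 0.0477]
tool_rot: [0.01, 0.989, -0.07, 0.131]
contact_force: [9.2, -9.1, -15.7]
gripper_width: 0.129
```

Run:
```python
from h import *
np.set_printoptions(precision=4,suppress=True)
o=bot.get_obs();print(o["eef_pos"],o["q"],o["contact_force"],o["torque"])
```

```text
[ 0.4907 -0.1792  0.0477] [ 0.4511  0.4235 -0.2407  2.2371  0.312   0.2399 -1.7626] [  9.2157  -9.1256 -15.7227] [-1.6739 -0.7872 -0.4164]
```

move_arm(
  commands="0.22 0 0 0 0 0 0; 0.22 0 0 0 0 0 0; 0.22 0.41 -0.75 0.11 0 0 0; 0.22 0.3 -0.8 0.08 0 0 0; 0.22 0.18 -0.83 0.05 0 0 0; 0.22 0.07 -0.86 0.02 0 0 0; 0.22 0 -0.4 0 0 0 0; 0.22 0 0 0 0 0 0; 0.22 0 0 0 0 0 0",
)

```text
t: 5.97
eef_pos: [0.5049, -0.1433, 0.0485]
tool_rot: [0.01, 0.989, -0.07, 0.131]
contact_force: [1.7, -4.1, -0.8]
gripper_width: 0.222
```

Run:
```python
from h import *
np.set_printoptions(precision=4,suppress=True)
o=bot.get_obs();print(o["eef_pos"],o["q"],o["contact_force"],o["torque"]);w=cam("wrist");save("w4.png",w["img"],None,1.5)
```

```text
[ 0.5049 -0.1433  0.0485] [ 0.325   0.4198 -0.1941  2.2367  0.3215  0.2398 -1.8562] [ 1.7219 -4.1246 -0.7813] [-0.8564 -0.1218 -0.1728]
```

View pics/w4.png

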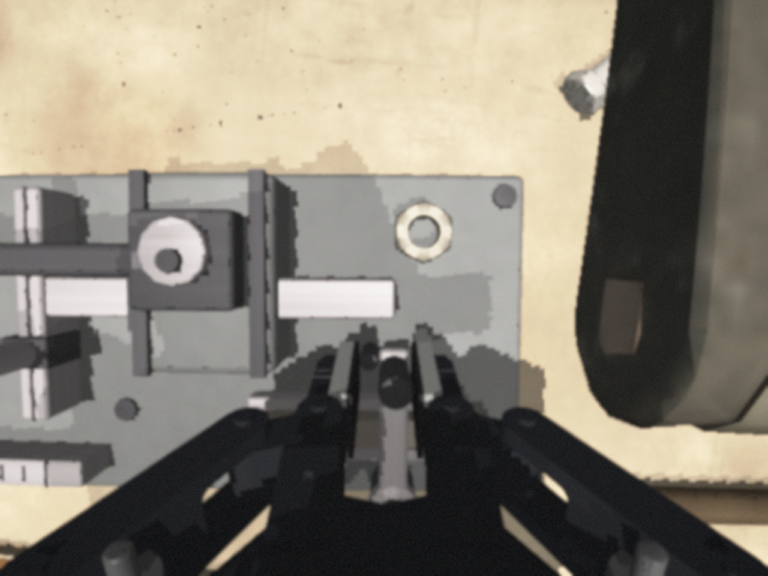

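The bar now runs almost along fixture +x (x≈395 in the picture), with its stop pin just to its left at (370,355). I'll push on until the stop carries load.

move_arm(
  commands="0.22 0 -0.2 0 0 0 0; 0.22 0 -0.1 0 0 0 0; 0.22 0 0 0 0 0 0; 0.22 0 0 0 0 0 0; 0.22 0 0 0 0 0 0",
)

```text
t: 6.43
eef_pos: [0.5049, -0.143, 0.0485]
tool_rot: [0.011, 0.989, -0.071, 0.131]
contact_force: [2.4, -11.2, 0.2]
gripper_width: 0.219
```

The stop carries 11 N and the bar no longer moves, so the keeper is shut. Backing off, rising, and going to view the leg knob.

move_arm(
  commands="0.35 0 0.25 0 0 0 0; 0.4 0 0.05 0 0 0 0; 0.4 0 0 0 0 0 0; 0.4 0.9 0 -3.4 0 0 0; 0.4 1 0 -3.8 0 0 0; 0.4 1 0 -3.8 0 0 0; 0.4 0 0 0 0 -5 0; 0.4 0 0 0 0 -5 0; 0.4 -0.5 -3.6 0 0 -5 0; 0.4 -0.5 -3.6 0 0 0 0; 0.4 -0.5 -3.6 0 0 0 0; 0.4 -0.5 -3.6 0 0 0 0",
)

```text
t: 7.43
eef_pos: [0.5036, 0.0055, 0.1609]
tool_rot: [-0.0, 0.998, -0.069, -0.0]
contact_force: [-0.2, 0.2, -0.1]
gripper_width: 0.405
```

Run:
```python
from h import *
np.set_printoptions(precision=4,suppress=True)
o=bot.get_obs();print(o["t"],o["eef_pos"],o["tool_rot"],o["q"],o["contact_force"]);w=cam("wrist");c=cam("top")
z=np.load("fx.npz");R,t=z["R"],z["t"]
b=np.vstack([cv2.resize(w["img"][:330],(768,495)),np.zeros((105,768,3),np.uint8)]);b[495:,:160]=cv2.resize(c["img"][170:233,240:336],(160,105));save("w5.png",b)
for n,p in[("hinge",(-89,-104,.034)),("shutknob",(-29,-104,.065)),("leg",(-22,45,.073)),("tip",(-62.5,111,.034)),("restline",(-45,45,.034))]:
  q=R@np.array(p[:2])/1000+t; print(n,q,proj(w,[[*q,p[2]]])*1.5)
np.savez("w5.npz",**w)
```

```text
7.4333 [0.5036 0.0055 0.1609] [-0.0003  0.9976 -0.0694 -0.0004] [ 0.2221  0.3151 -0.4221  2.0055  0.1681  0.8549 -2.0023] [-0.1908  0.1769 -0.0513]
hinge [ 0.4385 -0.1381] [[607.0736 330.2074]]
shutknob [ 0.4978 -0.1467] [[649.9813 257.6814]]
leg [ 0.5262 -0.0003] [[391.582  247.3474]]
tip [0.4956 0.0709] [[290.0871 292.2025]]
restline [0.5034 0.003 ] [[390.3196 267.3356]]
```

View pics/w5.png

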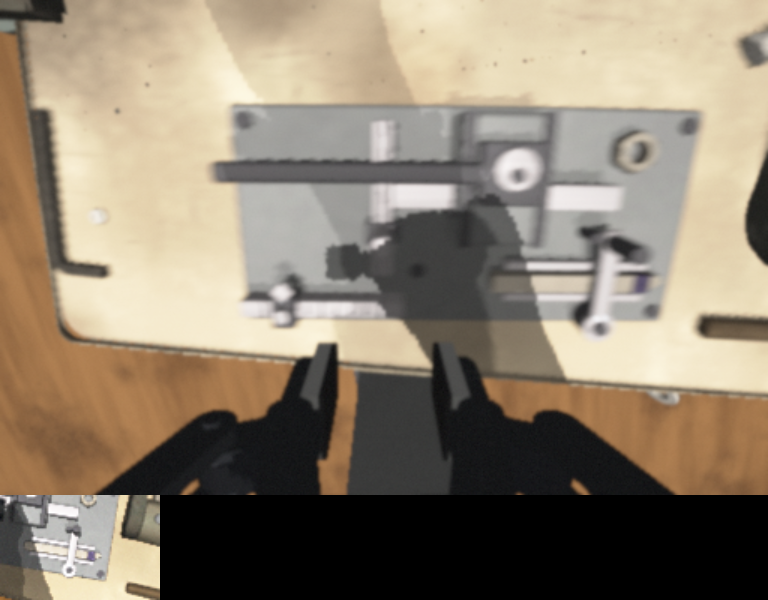

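The picture is slightly motion-blurred and the leg knob sits in the gripper's shadow. The keeper is clearly shut. I'll take one settled, brightened crop to fix the leg knob and the pointer.

Run:
```python
from h import *
np.set_printoptions(precision=4,suppress=True)
import time
for i in range(3): w=cam("wrist")
o=bot.get_obs();print(o["t"],o["eef_pos"],o["tool_rot"])
im=(255*(w["img"]/255.)**.5).astype(np.uint8)
save("w6.png",im,(140,65,300,215),4)
np.savez("w6.npz",**w)
z=np.load("fx.npz");R,t=z["R"],z["t"]
for n,p in[("leg",(-22,45,.073)),("tip",(-62.5,111,.034)),("line",(-45,45,.034)),("line",(40,45,.034)),("corner",(55,145,.008)),("corner",(-95,145,.008))]:
  q=R@np.array(p[:2])/1000+t; print(n,q,(proj(w,[[*q,p[2]]])-[140,65])*4)
```

```text
7.6833 [0.5036 0.0033 0.1609] [ 0.0002  0.9976 -0.0692 -0.0004]
leg [ 0.5262 -0.0003] [[481.6543 399.6222]]
tip [0.4956 0.0709] [[210.8545 518.3619]]
line [0.5034 0.003 ] [[478.3181 452.9177]]
line [ 0.5876 -0.0092] [[483.0854  84.117 ]]
corner [0.6168 0.0876] [[64.7837 18.2202]]
corner [0.4684 0.1092] [[115.5239 595.4519]]
```

View pics/w6.png

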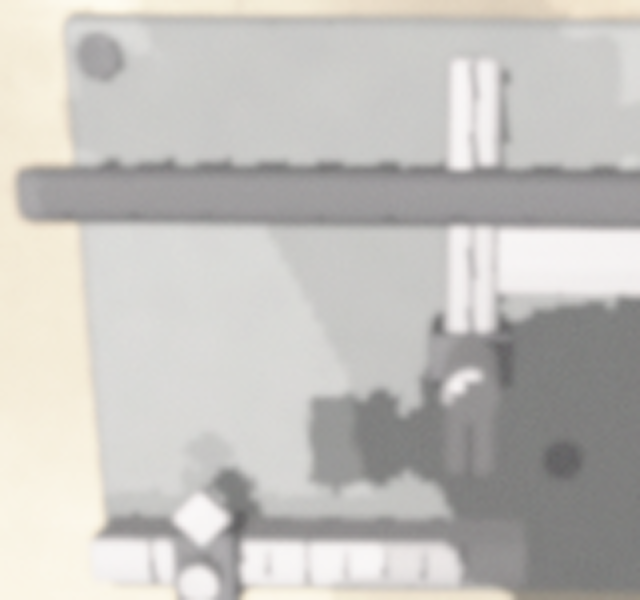

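The settled crop shows the knob top at about (467,393), the handle line from (475,62) to (470,470), and the pointer as a white diamond whose +x corner (the tip) is at about (200,490). Computing the pull.

Run:
```python
from h import *
np.set_printoptions(precision=4,suppress=True)
w=dict(np.load("w6.npz"));c=cam("top");z=np.load("fx.npz");R,t=z["R"],z["t"]
f=lambda q:np.array(q,float)/4+[140,65]
F=lambda P:1000*(P[:,:2]-t)@R
P=plane(w,f([(475,62),(473,300),(470,470),(200,490),(202,518)]),.034);print(P,"\n",F(P))
k=plane(w,f([(467,393)]),.073);print("knob",k,F(k))
cc=plane(w,f([(70,17)]),.008);print("corner",F(cc))
T=np.array([(264,212),(113,290)])/5.7+[180,140]
X=tri(w,f([(467,393),(202,518)]),c,T);print(X)
```

```text
[[ 0.5924 -0.008   0.034 ]
 [ 0.5404 -0.0006  0.034 ]
 [ 0.4994  0.0056  0.034 ]
 [ 0.5033  0.072   0.034 ]
 [ 0.496   0.073   0.034 ]] 
 [[ 44.6185  46.8386]
 [ -7.8555  46.7015]
 [-49.3627  46.9733]
 [-55.1188 113.2371]
 [-62.4263 113.1946]]
knob [[0.528  0.0025 0.073 ]] [[-20.6377  48.0097]]
corner [[ 55.2745 143.7171]]
[[0.5268 0.0016 0.0672 0.0023]
 [0.4959 0.072  0.034  0.002 ]]
```

move_arm(
  commands="0.42 0 0 0 0 5 0; 0.42 0 0 0 0 5 0; 0.42 0 0 0 0 5 0; 0.42 -0.12 -0.03 3 0 0 0; 0.42 -0.12 -0.03 3 0 0 0; 0.42 -0.12 -0.03 3 0 0 0; 0.42 -0.06 -0.02 1.5 0 0 0; 0.42 -0.06 -0.02 1.5 0 0 0; 0.42 0 0 0 0 0 0; 0.42 0 0 0 0 0 0",
)

```text
t: 8.57
eef_pos: [0.5299, -0.0005, 0.0435]
tool_rot: [0.01, 0.989, -0.07, 0.129]
contact_force: [0.5, 0.5, 0.4]
gripper_width: 0.417
```

Run:
```python
from h import *
np.set_printoptions(precision=4,suppress=True)
o=bot.get_obs();print(o["eef_pos"],o["tool_rot"],o["q"],o["contact_force"])
w=cam("wrist");np.savez("w7.npz",**w);save("w7.png",w["img"],None,1.5)
print(proj(w,[[.527,.0015,.073],[.527,.0015,.04],o["eef_pos"]])*1.5)
```

```text
[ 0.5299 -0.0005  0.0435] [ 0.0097  0.9891 -0.0699  0.1293] [ 0.0015  0.4369 -0.1985  2.2245  0.609   0.2877 -2.4492] [0.5167 0.4784 0.4461]
[[383.6131 401.3522]
 [383.7198 371.9779]
 [387.8572 366.0444]]
```

move_arm(
  commands="0 0 0 0 0 0 0; 0 0 0 0 0 0 0; 0 0 0 0 0 0 0; 0 0 0 0 0 0 0; 0 0 0 0 0 0 0; 0 0 0 0 0 0 0",
  force=45,
)

```text
t: 9.12
eef_pos: [0.5315, 0.0006, 0.0452]
tool_rot: [0.009, 0.989, -0.069, 0.131]
contact_force: [-0.2, -0.0, 6.5]
gripper_width: 0.126
```

Knob gripped (width 0.126, about 11 mm, as on the keeper knob). The grip's position puts the line at fixture y ≈ 46.7 mm, which agrees. Pulling 60 mm first.

move_arm(
  commands="0 0 -0.3 0 0 0 0; 0 0 -0.6 0 0 0 0; 0 0 -0.6 0 0 0 0; 0 0 -0.6 0 0 0 0; 0 0 -0.6 0 0 0 0; 0 0 -0.6 0 0 0 0; 0 0 -0.6 0 0 0 0; 0 0 -0.6 0 0 0 0; 0 0 -0.6 0 0 0 0; 0 0 -0.6 0 0 0 0; 0 0 -0.4 0 0 0 0; 0 0 0 0 0 0 0",
)

```text
t: 10.12
eef_pos: [0.5398, 0.0578, 0.0452]
tool_rot: [0.011, 0.989, -0.071, 0.131]
contact_force: [-0.7, -8.3, 9.5]
gripper_width: 0.123
```

Run:
```python
from h import *
np.set_printoptions(precision=4,suppress=True)
o=bot.get_obs();z=np.load("fx.npz");print(o["eef_pos"],o["tool_rot"],o["q"],o["contact_force"],o["gripper_width"]);print(1000*(o["eef_pos"][:2]-z["t"])@z["R"])
```

```text
[0.5398 0.0578 0.0452] [ 0.0114  0.9888 -0.071   0.1308] [-0.1504  0.4479 -0.1673  2.1937  0.6214  0.3231 -2.5809] [-0.6567 -8.3461  9.4751] 0.12272114551061895
[-16.9188 104.4604]
```

move_arm(
  commands="0 0 -0.3 0 0 0 0; 0 0 -0.3 0 0 0 0; 0 0 -0.27 0 0 0 0; 0 0 0 0 0 0 0; 0 0 0 0 0 0 0; 0 0 0 0 0 0 0",
)

```text
t: 10.62
eef_pos: [0.5409, 0.0656, 0.0451]
tool_rot: [0.012, 0.989, -0.071, 0.131]
contact_force: [-0.4, -9.6, 9.3]
gripper_width: 0.122
```

Run:
```python
from h import *
np.set_printoptions(precision=4,suppress=True)
o=bot.get_obs();z=np.load("fx.npz");R,t=z["R"],z["t"];print(o["eef_pos"],o["contact_force"],o["gripper_width"]);print(1000*(o["eef_pos"][:2]-t)@R)
w=cam("wrist");np.savez("w8.npz",**w);c=cam("top");np.savez("t8.npz",**c)
for y in(113.2,):
  P=[[*(R@np.array(p)/1000+t),.034] for p in((-55,y),(-62.4,y),(40,y),(-50,y))]
  q=proj(w,P);print(q*1.5)
im=(255*(w["img"]/255.)**.6).astype(np.uint8)
a=cv2.resize(im,(640,480)); x,y=q[1].astype(int); x0=max(0,x-40);y0=max(0,y-100)
crop=im[y0:y0+160,x0:x0+160]; print("crop",x0,y0,crop.shape)
ct=c["img"][140:230,180:280]
b=np.zeros((600,800,3),np.uint8);s=cv2.resize(crop,None,fx=3.4,fy=3.4,interpolation=cv2.INTER_CUBIC);b[:min(600,s.shape[0]),:s.shape[1]]=s[:600]
s2=cv2.resize(ct,None,fx=2.5,fy=2.5,interpolation=cv2.INTER_CUBIC);b[:s2.shape[0],550:]=s2[:,:250]
s3=cv2.resize(im,(250,188));b[300:488,550:]=s3
save("w8.png",b)
```

```text
[0.5409 0.0656 0.0451] [-0.3904 -9.6165  9.3309] 0.12209189156685059
[-16.951 112.287]
[[385.2319 452.4605]
 [385.2324 470.2415]
 [385.2159 213.6942]
 [385.2314 440.3658]]
crop 216 213 (160, 160, 3)
```

View pics/w8.png

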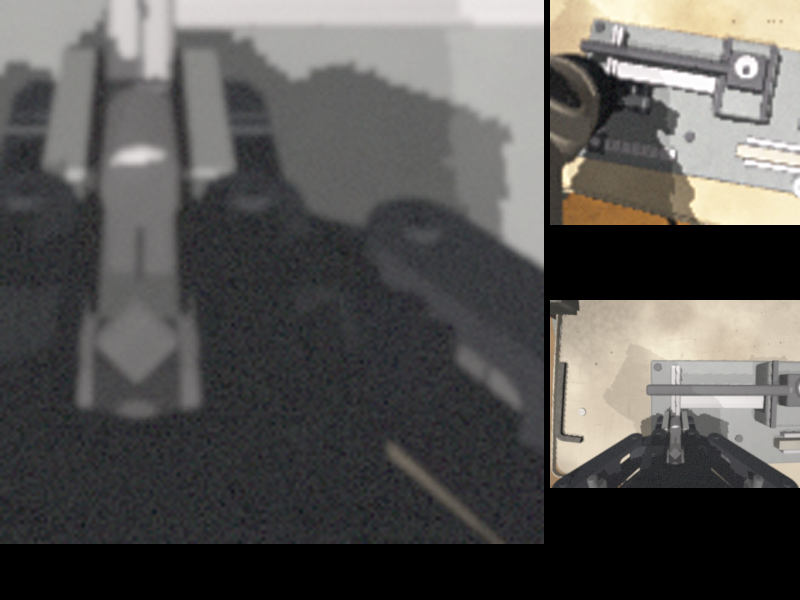

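The pointer's tip corner (137,303) and the handle's line (139,275, extrapolated 138) agree to about 0.3 mm, so the leg is at the mark. Next I slide along the handle in steps.

move_arm(
  commands="0 0.3 0 0.08 0 0 0; 0 0.48 0 0.13 0 0 0; 0 0.48 0 0.13 0 0 0; 0 0.48 0 0.13 0 0 0; 0 0.3 0 0.08 0 0 0; 0 0 0 0 0 0 0",
)

```text
t: 11.22
eef_pos: [0.5619, 0.0625, 0.0451]
tool_rot: [0.012, 0.989, -0.071, 0.131]
contact_force: [-1.1, -9.9, 10.4]
gripper_width: 0.124
```

```bash
cat > st.py <<'E'
from h import *
np.set_printoptions(precision=4,suppress=True)
o=bot.get_obs();z=np.load("fx.npz");R,t=z["R"],z["t"];print(o["t"],o["eef_pos"],o["tool_rot"],o["q"]);print("fix",1000*(o["eef_pos"][:2]-t)@R,"F fix",o["contact_force"][:2]@R,o["contact_force"][2],o["torque"],o["gripper_width"])
E
python3 st.py
```

```text
11.2167 [0.5619 0.0625 0.0451] [ 0.0117  0.9888 -0.0715  0.1306] [-0.1352  0.4742 -0.1837  2.1416  0.6047  0.3513 -2.556 ]
fix [  4.3283 112.2356] F fix [ 0.3436 -9.9224] 10.383912779751569 [-1.9396  0.0056 -0.4848] 0.12447337603615155
```

move_arm(
  commands="0 0.3 0 0.08 0 0 0; 0 0.48 0 0.13 0 0 0; 0 0.48 0 0.13 0 0 0; 0 0.48 0 0.13 0 0 0; 0 0 0 0 0 0 0",
)

```text
t: 11.63
eef_pos: [0.5799, 0.0598, 0.0452]
tool_rot: [0.012, 0.989, -0.072, 0.131]
contact_force: [-1.1, -9.8, 10.5]
gripper_width: 0.121
```

```bash
python3 st.py
```

```text
11.6333 [0.5799 0.0598 0.0452] [ 0.0117  0.9888 -0.0715  0.1307] [-0.1098  0.4946 -0.1981  2.1013  0.5916  0.3705 -2.5234]
fix [ 22.5038 112.1395] F fix [ 0.3304 -9.9007] 10.513969963525081 [-2.0441  0.0108 -0.4541] 0.12109408052443932
```

move_arm(
  commands="0 0.2 0 0.05 0 0 0; 0 0.2 0 0.05 0 0 0; 0 0.1 0 0.03 0 0 0; 0 0 0 0 0 0 0",
)

```text
t: 11.97
eef_pos: [0.5834, 0.0592, 0.0451]
tool_rot: [0.012, 0.989, -0.071, 0.13]
contact_force: [-8.0, -8.3, 16.9]
gripper_width: 0.123
```

```bash
python3 st.py
```

```text
11.9667 [0.5834 0.0592 0.0451] [ 0.0121  0.9889 -0.0712  0.1297] [-0.1036  0.4994 -0.2028  2.0919  0.5876  0.3774 -2.5148]
fix [ 26.0065 112.1334] F fix [-6.7195 -9.3197] 16.854096124438108 [-1.793   0.9971 -0.5286] 0.12269893827620823
```

Resistance rises at fixture x ≈ 26 mm, where the lever stop was expected (25.5). I'll check the lever's place numerically in the wrist picture, using a brightness profile across the arm before and after.

```bash
cat > lev.py <<'E'
from h import *
z=np.load("fx.npz");R,t=z["R"],z["t"]
w=cam("wrist"); np.savez("w9.npz",**w)
for nm,c in(("before",dict(np.load("w8.npz"))),("now",w)):
  for y in(132,90,):
    X=np.arange(-10,66,3.); P=np.c_[np.c_[X,np.full(len(X),y)]/1000@R.T+t,np.full(len(X),.056)]
    q=proj(c,P); g=cv2.cvtColor(c["img"],cv2.COLOR_RGB2GRAY)
    print(nm,y,"rows",q[0].round(),q[-1].round(),[f"{int(x)}:{int(cv2.getRectSubPix(g,(5,1),tuple(map(float,p)))[0].mean())}" for x,p in zip(X,q)])
E
python3 lev.py
```

```text
before 132 rows [221. 236.] [220.  88.] ['-10:52', '-7:104', '-4:133', '-1:135', '2:136', '5:136', '8:136', '11:106', '14:77', '17:86', '20:85', '23:96', '26:139', '29:140', '32:141', '35:141', '38:90', '41:93', '44:91', '47:120', '50:197', '53:207', '56:221', '59:218', '62:206', '65:206']
before 90 rows [302. 236.] [303.  88.] ['-10:80', '-7:128', '-4:130', '-1:180', '2:193', '5:204', '8:204', '11:126', '14:89', '17:96', '20:93', '23:104', '26:135', '29:137', '32:140', '35:161', '38:164', '41:160', '44:160', '47:127', '50:199', '53:193', '56:190', '59:192', '62:190', '65:192']
now 132 rows [221. 317.] [220. 174.] ['-10:15', '-7:23', '-4:21', '-1:21', '2:15', '5:15', '8:16', '11:22', '14:36', '17:21', '20:15', '23:17', '26:37', '29:30', '32:49', '35:68', '38:68', '41:85', '44:92', '47:72', '50:34', '53:93', '56:136', '59:120', '62:202', '65:201']
now 90 rows [301. 316.] [302. 174.] ['-10:18', '-7:13', '-4:16', '-1:18', '2:15', '5:16', '8:17', '11:22', '14:23', '17:46', '20:58', '23:54', '26:54', '29:54', '32:63', '35:136', '38:67', '41:81', '44:87', '47:70', '50:52', '53:127', '56:146', '59:133', '62:172', '65:167']
```

The profile shows the arm moved about 26-27 mm, which is only marginally conclusive. I'll press a bit more to see if it still gives.

move_arm(
  commands="0 0.1 0 0.03 0 0 0; 0 0.1 0 0.03 0 0 0; 0 0 0 0 0 0 0; 0 0 0 0 0 0 0",
)

```text
t: 12.35
eef_pos: [0.5839, 0.0592, 0.045]
tool_rot: [0.012, 0.989, -0.071, 0.129]
contact_force: [-14.4, -7.9, 24.9]
gripper_width: 0.122
```

```bash
python3 st.py; sed -i 's/66,3/66,1/; s/-10,66/0,56/; s/(132,90,)/(75,132,120,)/' lev.py; sed -i 's/-10,66,1/0,60,1/' lev.py; python3 lev.py
```

```text
12.35 [0.5839 0.0592 0.045 ] [ 0.0124  0.9891 -0.071   0.1288] [-0.1014  0.5007 -0.2051  2.0893  0.5856  0.3809 -2.5115]
fix [ 26.503  112.1158] F fix [-13.1369  -9.8601] 24.932640342325406 [-1.6444  2.1132 -0.5411] 0.12230765366236299
before 75 rows [331. 217.] [333. 109.] ['0:187', '1:185', '2:188', '3:194', '4:200', '5:200', '6:200', '7:200', '8:199', '9:198', '10:189', '11:126', '12:74', '13:81', '14:91', '15:93', '16:94', '17:93', '18:94', '19:94', '20:91', '21:80', '22:69', '23:116', '24:141', '25:135', '26:134', '27:135', '28:135', '29:135', '30:135', '31:136', '32:136', '33:139', '34:146', '35:153', '36:157', '37:158', '38:159', '39:160', '40:161', '41:162', '42:163', '43:163', '44:162', '45:162', '46:152', '47:125', '48:135', '49:170', '50:175', '51:173', '52:171', '53:171', '54:172', '55:171']
before 132 rows [220. 217.] [220. 108.] ['0:135', '1:135', '2:136', '3:136', '4:135', '5:136', '6:137', '7:137', '8:136', '9:137', '10:136', '11:106', '12:64', '13:62', '14:77', '15:84', '16:86', '17:86', '18:87', '19:87', '20:85', '21:75', '22:63', '23:96', '24:137', '25:140', '26:13
[... 1770 characters left out ...]
', '38:66', '39:69', '40:81', '41:85', '42:88', '43:90', '44:92', '45:94', '46:88', '47:73', '48:55', '49:37', '50:32', '51:47', '52:66', '53:87', '54:98', '55:92']
now 120 rows [244. 299.] [243. 194.] ['0:28', '1:29', '2:28', '3:25', '4:26', '5:24', '6:26', '7:22', '8:23', '9:20', '10:22', '11:21', '12:19', '13:22', '14:22', '15:27', '16:38', '17:49', '18:51', '19:47', '20:36', '21:29', '22:27', '23:29', '24:28', '25:30', '26:31', '27:31', '28:34', '29:34', '30:36', '31:40', '32:42', '33:43', '34:46', '35:51', '36:53', '37:52', '38:59', '39:67', '40:80', '41:84', '42:86', '43:89', '44:92', '45:92', '46:87', '47:73', '48:54', '49:40', '50:51', '51:64', '52:109', '53:141', '54:151', '55:150']
```

Run:
```python
from h import *
np.set_printoptions(precision=1,suppress=True)
z=np.load("fx.npz");R,t=z["R"],z["t"]
F=lambda P:1000*(P[:,:2]-t)@R
for n in("w6","w8","w9"):
  c=dict(np.load(n+".npz")); g=cv2.cvtColor(c["img"],cv2.COLOR_RGB2GRAY); print(n,"cam pos fix",F((-c["R"].T@c["t"])[None]),(-c["R"].T@c["t"])[2])
  # vertical gradient edges along fixture y=128 column at z=.056 ; and plate far edge (x=55,z=.008), both reported in fixture x
  for lab,y,zz,a,b in(("lever",128,.056,-5,60),("plate edge",128,.008,40,75)):
    X=np.arange(a,b,.5);q=proj(c,np.c_[np.c_[X,np.full(len(X),y)]/1000@R.T+t,np.full(len(X),zz)])
    v=np.array([cv2.getRectSubPix(g,(7,1),tuple(map(float,p))).mean() for p in q]);d=np.gradient(v)
    i=np.argsort(-abs(d))[:10];i.sort();print(" ",lab,[(float(X[k]),round(float(d[k]))) for k in i])
c=dict(np.load("w6.npz"));print(F(plane(c,np.array([(300,168),(300,225)])/4+[140,65],.056)))
```

```text
w6 cam pos fix [[35.3 48.7]] 0.30336278609830875
  lever [(11.0, -18), (11.5, -24), (12.0, -21), (23.0, 19), (23.5, 22), (24.0, 20), (24.5, 13), (53.0, 15), (53.5, 16), (54.0, 12)]
  plate edge [(47.5, 4), (53.5, -6), (54.0, -8), (54.5, -6), (55.5, 6), (56.0, 15), (56.5, 18), (57.0, 18), (57.5, 13), (58.0, 7)]
w8 cam pos fix [[ 23.6 114.1]] 0.2033739160550135
  lever [(10.5, -14), (11.0, -24), (11.5, -20), (22.5, 17), (23.0, 27), (23.5, 20), (38.0, -11), (47.5, 20), (48.0, 28), (48.5, 17)]
  plate edge [(53.5, -6), (54.0, -8), (54.5, -5), (55.0, 5), (55.5, 20), (56.0, 25), (56.5, 19), (57.0, 12), (57.5, 7), (58.0, 5)]
w9 cam pos fix [[ 67.6 114.3]] 0.20307370589757068
  lever [(33.5, 14), (35.0, 14), (35.5, 15), (37.0, -18), (37.5, -15), (51.5, 19), (52.0, 22), (52.5, 15), (59.0, 17), (59.5, 29)]
  plate edge [(46.5, 13), (47.0, 22), (47.5, 23), (48.0, 18), (48.5, 9), (54.5, -10), (56.0, 11), (56.5, 22), (57.0, 22), (57.5, 16)]
[[22.8 83. ]
 [11.2 83.4]]
```

The plate edge reads about 1.5 mm high in all the pictures. With that correction, the lever's push face is at fixture x ≈ 35.5-36 (closed = 35, limit 31). It's hard against the stop, and the leg is still held at the mark: y 112.1 against 112.3 when checked visually. Handing in.

Run:
```python
from station import bot
print(bot.hand_in()); o=bot.get_obs(); print(o["t"],o["eef_pos"],o["contact_force"],o["gripper_width"])
```

```text
the job is handed in; nothing more can be done
None
the job is handed in; nothing more can be done
```

The job is handed in at about 12.5 s of the 54 s. I got no verdict, so these are my own last checks:

- **Keeper:** I swung it round by its knob until it met the stop. It took 11 N and moved no further, and the camera then showed it shut across the bit.
- **Leg:** I pulled it out about 66 mm. The picture at the mark showed the handle line and pointer tip agreeing to about 0.3 mm. During the lever slide the grip moved only about 0.2 mm along the pull. I never let go, and the spring pull on the grip last read about 10 N. I did not check the mark again by camera after the slide, because the gripper hid it.
- **Cam lever:** I pushed it to a hard stop, where about 13 N gave almost no movement. Its push face measured about 36 mm against 35 mm closed.
- **Bystanders:** I felt no contact with any of them on the way. I did not check their positions at the end.

**Checks that disagreed:**
- My first readings put the open lever at about 10–11 mm instead of 5. All the pictures agreed on this, so it probably started about 5 mm in.
- An upward force of up to 25 N built up on the tool while I pressed on the stop, probably from the fingertips bearing on the knob's saddle.

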